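Screw the press down to shut the wafer shipper

TASK

The round wafer shipper in the small screw press still has its lid standing a little open. Turn the press's T-handle clockwise (seen from above) until the screw comes to its stop and the pad holds the lid fully shut; the post behind leaves room for about half a turn at a time, so change over to the bar's other end as it comes round. Leave the press clamped like that, let go of the handle, and do not disturb the other things on the bench.

Things in the scene. Friction and masses are not known exactly. Their poses are not given: they have to be found in the camera images.
- press: Small screw press bolted to the bench. Origin on the vertical screw axis at bench height. Base plate 12 mm thick, x -62 to +98, y -68 to +68 mm in the press's axes, with four 6 mm high pins 51 mm from the axis. A grey arm (26 mm wide, top 82 mm above the bench) comes from the post at +x and ends in a 34 mm boss round the axis, top 92 mm. Yaw within 0.5 rad of 0: post away from the robot.
- post_top (a point): Centre of the top of the press's steel post: 16 mm thick, 205 mm tall, at x = +80, y = 0 mm in the press's axes. It rises past the handle (the bar's ends clear it by 2 mm), so push an end of the bar only round the side away from the post.
- handle_hub (a point): Centre of the T-handle: on the screw axis, at the bar's centreline (130 mm above the bench at joint value 0, sinking 10 mm per turn to 111.7 mm at the stop). Its y axis runs along the bar, a 10 mm thick steel rod, 140 mm over its two 16 mm ball ends. The hub is 24 mm thick and ends 14 mm above the centreline.
- handle_end (a point): Centre of one ball end of the bar, 62 mm from the axis; the other ball is as far out on the far side of the hub.
- t_handle (a joint): Turning of the T-handle in rad, growing clockwise seen from above (it lowers the pad); 0 is fully up, 11.5 is the fixed stop. At 0 the bar lies along the press's y axis with handle_end towards +y. Starts between 0 and 3.8. Stiff, about 0.1 N m, stays where it is left; a push of about 2 N, 50 mm from the axis, turns it.
- spindle: The vertical 12 mm screw with its pad and T-handle. Origin on the axis at the bar's centreline (same point as handle_hub), but it does not turn; it only sinks.
- pad_face (a point): Centre of the underside of the round rubber pad (44 mm across) under the screw. It does not turn, sinks 1.59 mm per rad of the handle, and is sprung: it gives up to 6 mm against 1 to 8 N.
- shipper: Clear round wafer shipper, 89 mm across and 12 mm high when shut, lying loose on the base plate under the pad. Origin at the centre of its underside.
- shipper_lid (a joint): How far the shipper's lid stands up, in m: 0 is fully shut, starts at 0.003 to 0.006. It moves straight up and down with about 1.2 N of friction.
- spare_shipper: Bystander: another round wafer shipper, shut, 89 mm across, 12 mm high, lying on the bench. Origin at the centre of its underside.
- petri: Bystander: clear petri dish, 60 mm across, 12 mm high. Origin at the centre of its underside.
- vial: Bystander: brown capped vial, 32 mm across, 71 mm tall, standing. Origin at the centre of its underside.
- tweezers: Bystander: steel tweezers lying flat, 125 mm long, 16 mm wide, 8 mm high, along their y axis. Origin at the centre of the underside.
Mind the look-alikes: they are no part of the job. What is shaped like the shipper but green is not meant.

How it is judged:
By the outcome, as a careful person would: the job done as asked, in the order asked, and still so for the second after the job is handed in, with the robot touching nothing.
It also fails if it takes over 67 s, if anything falls off the work surface, if the arm or the gripper's body presses on something with over 40 N, if the wrist force passes 120 N, or if a joint passes its speed limit or range.

ROBOT

A 6-joint arm with a two-finger parallel gripper is mounted at the origin on a cart in front of the work surface, level with it; the furniture and walls round the work are solid. World frame = base frame: x ahead of the robot, y to its left, z up, the work surface at z = 0. Lengths are in mm, angles in rad, forces in N, time in s.
With the tool pointing down it reaches from about 300 to 775 mm from the base axis. Payload 14.6 kg.
Tool frame: the origin (TCP) lies midway between the tips of the shut fingers; the grasp point (between the pads) lies 19 mm behind it; z points along the fingers, y is the line along which they close (so a half turn about z gives the same grasp; the last joint's range is limited). The gripper opens to 94 mm and grips with 3 to 60 N. Pads are 16 mm wide; open, the fingers measure 119 mm over their backs; the gripper's body (75 mm by 177 mm) begins 78 mm behind the grasp point.
Start: joints at [1.251, 0.3, 1.521, -0, 1.321, -0.067], TCP at [137.562, 532.509, 205.446] pointing down, gripper open.
Joint ranges: [-3.03, 3.03], [-0.79, 2.21], [0.23, 2.52], [-1.04, 4.18], [0, 3.07], [-2.55, 2.55]. Speed limits (rad/s): [2.22, 2.22, 2.57, 3.14, 3.14, 3.14].

INTERFACE

Orientations are given as [roll, pitch, yaw] about the fixed x, y, z axes, in that order (R = Rz(yaw) Ry(pitch) Rx(roll)).
In Python, from cell import manip gives the robot as it stands.
- The arm moves only by the shell command python3 -m creep 'ROWS' [OPENING] [FORCE]. ROWS is text: rows parted by semicolons, each of 6 numbers parted by spaces: the shift along the tool's x, y, z normalised to -1 to 1, where 1 is 4 cm, then the turn, a rotation vector about the tool's x, y, z normalised to -1 to 1, where 1 is pi rad. In form: dx dy dz ax ay az; .... A call has 1 to 20 rows; each row shifts and turns the commanded pose from where the row before left it, along the tool's axes as they then stand; what a row does not reach is not made up. A row lasts 1/8 s, in which the tool goes at most 62.5 mm and 10.7 degrees, less where a joint would pass 70% of its speed; a pose out of reach is approached as far as the arm can. A call with a number of a shift or a turn outside -1 to 1 is refused whole. A call with a gripper value outside its range is refused whole. OPENING is the closure, from 0 (fully open) to 1 (shut), set as the call begins (- or left out, the last holds). The fingers move at their own pace and stop on an object; FORCE is the grip in N (left out, the last holds). Time passes only in rows, so rows that do not move let the fingers close. It gives the time, the measured TCP pose, the force, the opening and the grip force at its end, in the units of the state.
- manip.read_state(): the state, without advancing time (a new reading comes with each control period).
- manip.camera(name): name is "scene" or "top" or "wrist"; returns a dict with "color" (384x512x3 uint8, red, green, blue), "range_z" (384x512 float32, mm along the optical axis (not along the pixel's ray), 0 where there is no reading), "camera_matrix" (3x3 intrinsics, pixels), "k1" (the pictures are not rectified: a ray, as slopes to the right and down, at radius r is drawn at 1 + k1 r^2 times it, then the intrinsics apply), "T" (4x4, takes a point from camera to world coordinates). Camera axes: x right, y down, z forward; pixel columns grow to the right and rows downward; lengths in mm; the calibration is good to about 2 mm. A picture is of the moment at which its call begins.
- manip.sign_off(): hands the job in; it is judged then, once.
The state is a dict: "clock": time; "joints": joint angles; "qd": joint speeds; "effort": joint torques, N m; "eef_pos": TCP position; "eef_rot": TCP orientation; "wrist_force": force on the tool from outside, world axes, zero at the start; "moment": the same for the moment, N m; "finger_gap": finger opening in mm; "finger_force": force on a finger pad.
Only numpy, scipy, OpenCV 4.12 (cv2) and the standard library are available. Lean on these libraries where they do the work, as an engineer would, in place of code of your own. Each camera call takes 0.05 s, during which the arm holds its last target. There are 200 camera calls.

## Working session

There is one attempt and no reset: what is moved stays moved. The work goes in short steps, Python scripts to look and compute and a shell command to move; the robot and the scene stay as the last step left them, time stands still between calls to the robot, and variables do not carry over. Pictures are saved under pics/ and viewed, at most 10 in all, crops included, and the job is handed in when it is done.

```bash
ls; mkdir -p pics
python3 - <<'E'
from cell import manip
import cv2,numpy as np
s=manip.read_state();print({k:np.round(v,3).tolist() for k,v in s.items()})
for n in("scene","top"):
    c=manip.camera(n);np.savez(f"pics/{n}0.npz",**c);cv2.imwrite(f"pics/{n}0.png",c["color"][...,::-1]);print(n,c["camera_matrix"].round(1).tolist(),c["k1"],c["T"].round(3).tolist())
a=cv2.imread("pics/scene0.png");b=cv2.imread("pics/top0.png")
cv2.imwrite("pics/both0.png",np.vstack([cv2.resize(x,None,fx=.78,fy=.78) for x in(a,b)]))
E
```

```text
pics
{'clock': 0.0, 'joints': [1.251, 0.3, 1.522, 0.0, 1.321, -0.067], 'qd': [-0.001, 0.002, -0.0, 0.001, -0.001, 0.001], 'effort': [-0.001, -53.18, -35.274, 0.071, 0.024, -0.0], 'eef_pos': [137.469, 532.272, 204.899], 'eef_rot': [-3.14, -0.0, 2.889], 'wrist_force': [1.019, 0.135, 0.505], 'moment': [0.003, -0.032, 0.005], 'finger_force': 0.0, 'finger_gap': 93.996}
scene [[359.5, 0.0, 251.4], [0.0, 359.5, 192.1], [0.0, 0.0, 1.0]] -0.026733670083689022 [[0.788, -0.334, 0.517, 55.681], [-0.615, -0.404, 0.677, -558.602], [-0.017, -0.852, -0.524, 602.724], [0.0, 0.0, 0.0, 1.0]]
top [[384.0, 0.0, 255.0], [0.0, 384.0, 185.3], [0.0, 0.0, 1.0]] -0.1013279704086742 [[0.008, -0.997, 0.076, 433.345], [-1.0, -0.008, 0.01, -16.761], [-0.009, -0.077, -0.997, 1042.699], [0.0, 0.0, 0.0, 1.0]]
```

View pics/scene0.png

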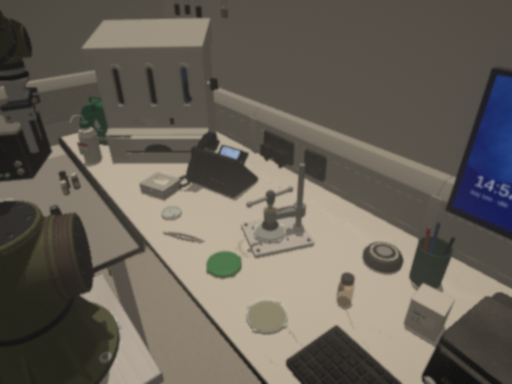

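View pics/top0.png

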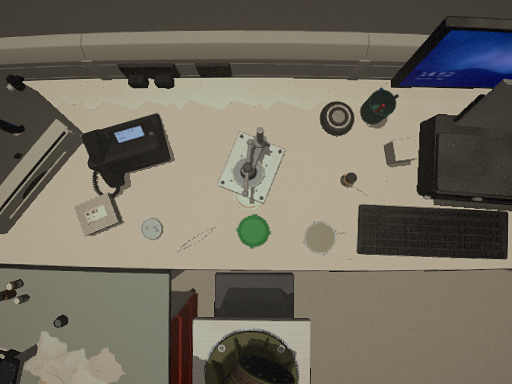

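The scene view shows the press at about (275,225), with the bar from (250,204) to (291,189). In the top view the press is at (250,168), the post at (261,135). The green look-alike is at (254,231) and the spare shipper at (320,237). The only shipper under the pad is the clear one in the press. I'll enlarge to confirm.

Run:
```python
import cv2,numpy as np
a=cv2.imread("pics/scene0.png")[155:265,220:330];b=cv2.imread("pics/top0.png")[115:225,195:305]
f=lambda x:cv2.resize(x,(400,400),interpolation=cv2.INTER_CUBIC)
cv2.imwrite("pics/crop0.png",cv2.convertScaleAbs(np.hstack([f(a),f(b)]),alpha=1.3))
```

```text
(no output)
```

View pics/crop0.png

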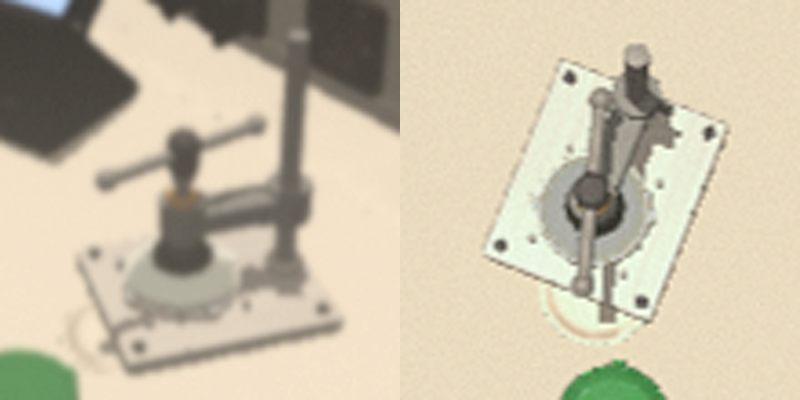

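The crop confirms the clear shipper lies under the pad. Ball ends in scene px are (249.2,204.8) and (291,189.4); in top px they are (245.3,193.4) and (250,142.5). The post top is at (302,165) and (260.2,129.3). Next I triangulate.

```bash
cat > h.py <<'E'
import numpy as np
from scipy.optimize import brentq
def ray(c,p):
    K=c["camera_matrix"];d=np.array([(p[0]-K[0,2])/K[0,0],(p[1]-K[1,2])/K[1,1]]);rd=np.hypot(*d)
    r=brentq(lambda r:r*(1+float(c["k1"])*r*r)-rd,0,1.5) if rd>0 else 0
    d=d*(r/rd if rd>0 else 1);T=c["T"];v=T[:3,:3]@[d[0],d[1],1];return T[:3,3],v/np.linalg.norm(v)
def tri(cs,ps):
    A=0;b=0;L=[ray(c,p) for c,p in zip(cs,ps)]
    for o,v in L:
        M=np.eye(3)-np.outer(v,v);A=A+M;b=b+M@o
    x=np.linalg.solve(A,b);return x,[np.linalg.norm(np.cross(x-o,v)) for o,v in L]
def atz(c,p,z):
    o,v=ray(c,p);return o+v*(z-o[2])/v[2]
E
python3 - <<'E'
from h import *
s=np.load("pics/scene0.npz");t=np.load("pics/top0.npz")
cr=lambda p,o:(o[0]+(p[0]+.5)/3.636-.5,o[1]+(p[1]+.5)/3.636-.5)
R={}
for n,a,b in(("near",(106,181),(183,285)),("far",(258,125),(200,100)),("hubtop",(184,131),(193,189)),("post",(298,36),(237,50))):
    x,e=tri([s,t],[cr(a,(220,155)),cr(b,(195,115))]);R[n]=x;print(n,x.round(1),np.round(e,1))
m=(R["near"]+R["far"])/2;d=R["far"]-R["near"];print("mid",m,"len",np.linalg.norm(d),"barang",np.arctan2(d[1],d[0]))
p=R["post"]-m;print("post d",np.hypot(*p[:2]),"yaw",np.arctan2(p[1],p[0]))
# base plate corners at z=12 in top
for q in((160,60),(327,125),(85,255),(252,321)):
    print(atz(t,cr(q,(195,115)),12).round(1))
for n,q in(("green",(254,231)),("spare",(320,237)),("vial",(349,180)),("petri",(152,229)),("phone",(140,145))):print(n,atz(t,q,12).round(0))
E
```

```text
near [485.2  15.8 127.5] [0.3 0.3]
far [609.4   4.8 127.7] [1.9 1.9]
hubtop [546.6   9.2 145.3] [0.5 0.5]
post [624.4 -17.7 202. ] [0.8 0.8]
mid [547.30471386  10.30192039 127.60424723] len 124.72582164565448 barang -0.08814989798904012
post d 81.96805088473135 yaw -0.3482135114983051
[660.3  39.2  12. ]
[611.8 -86.1  12. ]
[513.1  93.1  12. ]
[465.2 -31.1  12. ]
green [390.  -5.  12.]
spare [ 375. -182.   12.]
vial [ 529. -261.   12.]
petri [392. 270.  12.]
phone [621. 311.  12.]
```

Measurements agree: the axis from the bar mid-point, hub and plate corners is about (546.8,10), and the yaw is −0.35. The bar is at z 127.6, and the near end points to 3.054 rad, so the joint is at about 1.3. I'll push the near end with the shut fingers, tool y along the bar, 40 mm from the axis. First move is across at height.

```bash
python3 -m creep '-0.614 -0.538 0 0 0 0;-0.614 -0.538 0 0 0 0;-0.614 -0.538 0 0 0 0;-0.614 -0.538 0 0 0 0;-0.614 -0.538 0 0 0 0;-0.614 -0.538 0 0 0 0;-0.614 -0.538 0 0 0 0;-0.614 -0.538 0 0 0 0;-0.614 -0.538 0 0 0 0;-0.614 -0.538 0 0 0 0;-0.614 -0.538 0 0 0 0;-0.614 -0.538 0 0 0 0;-0.614 -0.538 0 0 0 0;-0.614 -0.538 0 0 0 0;-0.614 -0.538 0 0 0 0;-0.614 -0.538 0 0 0 0;-0.614 -0.538 0 0 0 0;-0.614 -0.538 0 0 0 0;-0.614 -0.538 0 0 0 0;-0.614 -0.538 0 0 0 0' 1 20
python3 -m creep '0 0 0 0 0 0.05;0 0 0 0 0 0.05;0 0 0 0 0 0.05;0 0 0 0 0 0.05;0 0 0 0 0 0.05;0 0 0 0 0 0.05;0 0 0 0 0 0.05;0 0 0 0 0 0.05;0 0 0 0 0 0.05;0 0 0 0 0 0'
```

```text
clock: 2.6
eef_pos: [505.9, -8.0, 205.2]
eef_rot: [-3.142, -0.001, 2.889]
wrist_force: [0.5, -0.7, -0.4]
finger_gap: 0.5
finger_force: 0.0
clock: 3.85
eef_pos: [505.4, -7.1, 205.2]
eef_rot: [-3.141, 0.0, 1.476]
wrist_force: [0.4, 0.4, -1.1]
finger_gap: 0.2
finger_force: 0.0
```

```bash
python3 -m creep '0 0 0.55 0 0 0;0 0 0.55 0 0 0;0 0 0.55 0 0 0;0 0 0.53 0 0 0;0.1 0 0 0 0 0;0.1 0 0 0 0 0;0.16 -0.0385 0.006 0 0 0.05;0.16 -0.0385 0.006 0 0 0.05;0.16 -0.0385 0.006 0 0 0.05'
python3 - <<'E'
from cell import manip
import cv2
c=manip.camera("top");cv2.imwrite("pics/t1.png",cv2.resize(c["color"][115:225,195:305,::-1],(440,440),interpolation=cv2.INTER_CUBIC))
E
```

```text
clock: 4.97
eef_pos: [506.5, 20.6, 118.2]
eef_rot: [3.141, 0.001, 1.0]
wrist_force: [-1.5, -3.3, -2.6]
finger_gap: 0.2
finger_force: 1.8
```

View pics/t1.png

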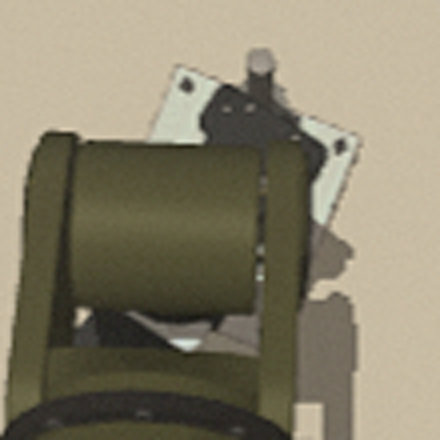

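The arm hides the handle, and the post top at (260,60) stays clear of the gripper body. A reaction of about 3.6 N shows the bar is being pushed. Continuing the first sweep.

```bash
python3 -m creep '0.16 -0.0385 0.006 0 0 0.05;0.16 -0.0385 0.006 0 0 0.05;0.16 -0.0385 0.006 0 0 0.05;0.16 -0.0385 0.006 0 0 0.05;0.16 -0.0385 0.006 0 0 0.05'
python3 -m creep '0.16 -0.0385 0.006 0 0 0.05;0.16 -0.0385 0.006 0 0 0.05;0.16 -0.0385 0.006 0 0 0.05;0.16 -0.0385 0.006 0 0 0.05;0.16 -0.0385 0.006 0 0 0.05;0 0 0 0 0 0'
python3 - <<'E'
from cell import manip
import numpy as np
s=manip.read_state();p=np.array(s["eef_pos"][:2]);yaw=s["eef_rot"][2];print(p,yaw,s["joints"])
c=np.array([546.8,10]);x=np.array([np.cos(yaw),np.sin(yaw)]);y=np.array([np.sin(yaw),-np.cos(yaw)])
print("q",(c-p)@x,(c-p)@y)
E
```

```text
clock: 5.65
eef_pos: [525.8, 46.3, 116.9]
eef_rot: [3.141, 0.0, 0.217]
wrist_force: [-3.5, -2.8, -0.6]
finger_gap: 0.4
finger_force: 1.7
clock: 6.4
eef_pos: [557.9, 50.8, 115.6]
eef_rot: [-3.141, -0.0, -0.563]
wrist_force: [-1.2, 0.7, 0.3]
finger_gap: 0.7
finger_force: 0.5
[557.88402148  50.76976105] -0.5632839756263028 [2.53049827e-02 4.10438244e-01 1.59077307e+00 1.53587753e-04
 1.13997428e+00 2.15932113e+00]
q 12.398045497735364 40.389570637528045
```

```bash
python3 -m creep '-0.125 0 0 0 0 0;0 0 -0.9 0 0 0;0.32 0.67 0 0 0 0;0.32 0.67 0 0 0 0;0.32 0.67 0 0 0 0;0 0 0 0 0 -0.05;0 0 0 0 0 -0.05;0 0 0 0 0 -0.05;0 0 0 0 0 -0.05;0 0 0 0 0 -0.05;0 0 0 0 0 -0.05;0 0 0 0 0 -0.05;0 0 0 0 0 -0.05;0 0 0 0 0 -0.05;0 0 0 0 0 -0.05'
python3 -m creep '0 0 0 0 0 -0.05;0 0 0 0 0 -0.05;0 0 0 0 0 -0.05;0 0 0 0 0 -0.05;0 0 0 0 0 -0.05;0 0 0 0 0 -0.05;0 0 0 0 0 -0.05;0 0 0 0 0 -0.05;0 0 0 0 0 -0.05;0 0 0 0 0 -0.05;0 0 0 0 0 0'
cat > q.py <<'E'
from cell import manip
import numpy as np
s=manip.read_state();p=np.array(s["eef_pos"][:2]);yaw=s["eef_rot"][2];print("pos",np.round(s["eef_pos"],1),"yaw",round(yaw,3),"j6",s["joints"][5],"F",np.round(s["wrist_force"],1))
c=np.array([546.8,10]);x=np.array([np.cos(yaw),np.sin(yaw)]);y=np.array([np.sin(yaw),-np.cos(yaw)])
print("q",(c-p)@x,(c-p)@y)
E
python3 q.py
python3 - <<'E'
from cell import manip
import cv2,numpy as np
c=manip.camera("scene");a=cv2.resize(c["color"][155:265,220:330,::-1],(400,400),interpolation=cv2.INTER_CUBIC)
c=manip.camera("top");b=cv2.resize(c["color"][115:225,195:305,::-1],(400,400),interpolation=cv2.INTER_CUBIC)
cv2.imwrite("pics/s2.png",np.hstack([a,b]))
E
```

```text
clock: 8.28
eef_pos: [542.6, -34.9, 151.6]
eef_rot: [3.141, -0.0, 1.013]
wrist_force: [0.2, 0.6, -0.0]
finger_gap: 0.5
finger_force: 0.0
clock: 9.65
eef_pos: [542.6, -34.9, 151.5]
eef_rot: [3.141, 0.001, 2.577]
wrist_force: [-0.5, 0.5, 0.6]
finger_gap: 0.2
finger_force: 0.0
pos [542.6 -34.9 151.5] yaw 2.577 j6 -1.1375167416262948 F [-0.5  0.5  0.6]
q 20.51945852278646 40.15826972078217
```

View pics/s2.png

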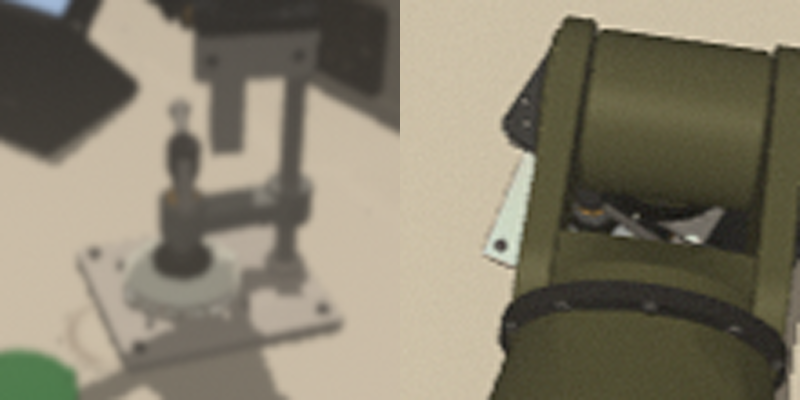

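In the scene view the bar now points along the camera's line of sight (far ball at (180,108), behind the hub), as predicted for 1.0 rad. The fingers at (227,150) stand behind the other end, clear of the post. Lower and push half a turn.

```bash
python3 -m creep '0 0 0.45 0 0 0;0 0 0.46 0 0 0;0.1 0 0 0 0 0;0.1 0 0 0 0 0;0.16 -0.0385 0.006 0 0 0.05;0.16 -0.0385 0.006 0 0 0.05;0.16 -0.0385 0.006 0 0 0.05;0.16 -0.0385 0.006 0 0 0.05;0.16 -0.0385 0.006 0 0 0.05'; python3 q.py
python3 -m creep '0.16 -0.0385 0.006 0 0 0.05;0.16 -0.0385 0.006 0 0 0.05;0.16 -0.0385 0.006 0 0 0.05;0.16 -0.0385 0.006 0 0 0.05;0.16 -0.0385 0.006 0 0 0.05;0.16 -0.0385 0.006 0 0 0.05;0.16 -0.0385 0.006 0 0 0.05;0.16 -0.0385 0.006 0 0 0.05;0.16 -0.0385 0.006 0 0 0.05;0.16 -0.0385 0.006 0 0 0.05'; python3 q.py
```

```text
clock: 10.88
eef_pos: [510.1, -11.7, 114.5]
eef_rot: [3.141, 0.001, 1.783]
wrist_force: [-1.0, -3.1, 0.1]
finger_gap: 0.6
finger_force: 1.4
pos [510.1 -11.7 114.5] yaw 1.783 j6 -0.30663602689773994 F [-1.  -3.1  0.1]
q 13.469253039960204 40.41283321355879
clock: 12.12
eef_pos: [524.7, 46.4, 111.8]
eef_rot: [-3.141, 0.0, 0.213]
wrist_force: [-5.2, 1.7, 0.4]
finger_gap: 0.4
finger_force: 1.9
pos [524.7  46.4 111.8] yaw 0.213 j6 1.376260882108879 F [-5.2  1.7  0.4]
q 13.94652109626863 40.299557565967206
```

```bash
python3 -m creep '0.16 -0.0385 0.006 0 0 0.05;0.16 -0.0385 0.006 0 0 0.05;0.16 -0.0385 0.006 0 0 0.05;0.16 -0.0385 0.006 0 0 0.05;0.16 -0.0385 0.006 0 0 0.05;0 0 0 0 0 0'; python3 q.py
python3 -m creep '-0.125 0 0 0 0 0;0 0 -0.9 0 0 0;0.32 0.67 0 0 0 0;0.32 0.67 0 0 0 0;0.32 0.67 0 0 0 0;0 0 0 0 0 -0.05;0 0 0 0 0 -0.05;0 0 0 0 0 -0.05;0 0 0 0 0 -0.05;0 0 0 0 0 -0.05;0 0 0 0 0 -0.05;0 0 0 0 0 -0.05;0 0 0 0 0 -0.05;0 0 0 0 0 -0.05;0 0 0 0 0 -0.05'
python3 -m creep '0 0 0 0 0 -0.05;0 0 0 0 0 -0.05;0 0 0 0 0 -0.05;0 0 0 0 0 -0.05;0 0 0 0 0 -0.05;0 0 0 0 0 -0.05;0 0 0 0 0 -0.05;0 0 0 0 0 -0.05;0 0 0 0 0 -0.05;0 0 0 0 0 -0.05;0 0 0 0 0 0'
python3 q.py
```

```text
clock: 12.88
eef_pos: [557.0, 50.8, 110.6]
eef_rot: [-3.141, -0.0, -0.566]
wrist_force: [-1.7, 2.0, 0.8]
finger_gap: 0.4
finger_force: 0.9
pos [557.   50.8 110.6] yaw -0.566 j6 2.16206889202524 F [-1.7  2.   0.8]
q 13.277825886186076 39.85473179058823
clock: 14.75
eef_pos: [541.6, -35.3, 146.3]
eef_rot: [3.141, -0.0, 1.012]
wrist_force: [0.1, -0.0, 0.3]
finger_gap: 0.3
finger_force: 0.0
clock: 16.12
eef_pos: [541.7, -35.3, 146.3]
eef_rot: [3.142, 0.001, 2.576]
wrist_force: [-0.4, -0.4, -0.3]
finger_gap: 0.7
finger_force: 0.0
pos [541.7 -35.3 146.3] yaw 2.576 j6 -1.1372318542134756 F [-0.4 -0.4 -0.3]
q 19.95866157710725 40.97340997980272
```

```bash
python3 -m creep '0 0 0.45 0 0 0;0 0.01 0.45 0 0 0;0.08 0 0 0 0 0;0.09 0 0 0 0 0;0.16 -0.0385 0.006 0 0 0.05;0.16 -0.0385 0.006 0 0 0.05;0.16 -0.0385 0.006 0 0 0.05;0.16 -0.0385 0.006 0 0 0.05;0.16 -0.0385 0.006 0 0 0.05'; python3 q.py
python3 -m creep '0.16 -0.0385 0.006 0 0 0.05;0.16 -0.0385 0.006 0 0 0.05;0.16 -0.0385 0.006 0 0 0.05;0.16 -0.0385 0.006 0 0 0.05;0.16 -0.0385 0.006 0 0 0.05;0.16 -0.0385 0.006 0 0 0.05;0.16 -0.0385 0.006 0 0 0.05;0.16 -0.0385 0.006 0 0 0.05;0.16 -0.0385 0.006 0 0 0.05;0.16 -0.0385 0.006 0 0 0.05'; python3 q.py
python3 -m creep '0.16 -0.0385 0.006 0 0 0.05;0.16 -0.0385 0.006 0 0 0.05;0.16 -0.0385 0.006 0 0 0.05;0.16 -0.0385 0.006 0 0 0.05;0.16 -0.0385 0.006 0 0 0.05;0 0 0 0 0 0'; python3 q.py
```

```text
clock: 17.25
eef_pos: [510.6, -12.2, 109.7]
eef_rot: [3.141, 0.001, 1.783]
wrist_force: [-0.3, -3.2, 0.0]
finger_gap: 0.3
finger_force: 1.2
pos [510.6 -12.2 109.7] yaw 1.783 j6 -0.3073457790137591 F [-0.3 -3.2  0. ]
q 14.050717558418459 40.10707229065743
clock: 18.5
eef_pos: [525.0, 45.9, 107.0]
eef_rot: [-3.141, 0.001, 0.213]
wrist_force: [-4.0, 1.0, 0.5]
finger_gap: 0.4
finger_force: 2.0
pos [525.   45.9 107. ] yaw 0.213 j6 1.3755103647313247 F [-4.   1.   0.5]
q 13.709485619980757 39.6633177436958
clock: 19.25
eef_pos: [557.3, 50.1, 105.7]
eef_rot: [-3.141, -0.0, -0.567]
wrist_force: [-1.6, 0.9, -0.1]
finger_gap: 0.5
finger_force: 0.9
pos [557.3  50.1 105.7] yaw -0.567 j6 2.161345136198638 F [-1.6  0.9 -0.1]
q 12.673598728314436 39.42339120190482
```

```bash
python3 -m creep '-0.125 0 0 0 0 0;0 0 -0.9 0 0 0;0.32 0.67 0 0 0 0;0.32 0.67 0 0 0 0;0.32 0.67 0 0 0 0;0 0 0 0 0 -0.05;0 0 0 0 0 -0.05;0 0 0 0 0 -0.05;0 0 0 0 0 -0.05;0 0 0 0 0 -0.05;0 0 0 0 0 -0.05;0 0 0 0 0 -0.05;0 0 0 0 0 -0.05;0 0 0 0 0 -0.05;0 0 0 0 0 -0.05'
python3 -m creep '0 0 0 0 0 -0.05;0 0 0 0 0 -0.05;0 0 0 0 0 -0.05;0 0 0 0 0 -0.05;0 0 0 0 0 -0.05;0 0 0 0 0 -0.05;0 0 0 0 0 -0.05;0 0 0 0 0 -0.05;0 0 0 0 0 -0.05;0 0 0 0 0 -0.05;0 0 0 0 0 0'; python3 q.py
python3 -m creep '0 0 0.45 0 0 0;0 0 0.44 0 0 0;0.08 0 0 0 0 0;0.09 0 0 0 0 0;0.16 -0.0385 0.006 0 0 0.05;0.16 -0.0385 0.006 0 0 0.05;0.16 -0.0385 0.006 0 0 0.05;0.16 -0.0385 0.006 0 0 0.05;0.16 -0.0385 0.006 0 0 0.05;0.16 -0.0385 0.006 0 0 0.05;0.16 -0.0385 0.006 0 0 0.05;0.16 -0.0385 0.006 0 0 0.05;0.16 -0.0385 0.006 0 0 0.05'; python3 q.py
```

```text
clock: 21.12
eef_pos: [542.1, -35.7, 141.6]
eef_rot: [3.141, -0.0, 1.012]
wrist_force: [-0.4, -0.4, -0.3]
finger_gap: 0.6
finger_force: 0.0
clock: 22.5
eef_pos: [542.2, -35.8, 141.5]
eef_rot: [3.141, 0.001, 2.576]
wrist_force: [0.5, -0.8, -0.2]
finger_gap: 0.2
finger_force: 0.0
pos [542.2 -35.8 141.5] yaw 2.576 j6 -1.1380292088273904 F [ 0.5 -0.8 -0.2]
q 20.613561690459314 41.10815323967599
clock: 24.12
eef_pos: [504.9, 12.5, 103.9]
eef_rot: [3.141, 0.0, 1.155]
wrist_force: [-2.7, -1.8, -0.6]
finger_gap: 0.6
finger_force: 1.3
pos [504.9  12.5 103.9] yaw 1.155 j6 0.3680441268624922 F [-2.7 -1.8 -0.6]
q 14.637675647674708 39.31457355064001
```

```bash
python3 -m creep '0.16 -0.0385 0.006 0 0 0.05;0.16 -0.0385 0.006 0 0 0.05;0 0 0 0 0 0'; python3 q.py
python3 -m creep '0.08 -0.02 0.003 0 0 0.025;0 0 0 0 0 0'; python3 q.py
```

```text
clock: 24.5
eef_pos: [508.6, 25.4, 103.4]
eef_rot: [3.141, -0.0, 0.848]
wrist_force: [-0.1, 0.5, -0.5]
finger_gap: 0.2
finger_force: 0.1
pos [508.6  25.4 103.4] yaw 0.848 j6 0.70077895316641 F [-0.1  0.5 -0.5]
q 13.730130517628952 38.81797014983191
clock: 24.75
eef_pos: [510.0, 27.9, 103.1]
eef_rot: [3.141, -0.0, 0.772]
wrist_force: [-2.0, -0.8, 0.9]
finger_gap: 0.3
finger_force: 0.8
pos [510.   27.9 103.1] yaw 0.772 j6 0.7820690584913002 F [-2.  -0.8  0.9]
q 13.84831282365923 38.479678645002735
```

```bash
python3 -m creep '0.05 -0.01 0.002 0 0 0.015;0 0 0 0 0 0'; python3 q.py
```

```text
clock: 25.0
eef_pos: [511.1, 29.6, 102.9]
eef_rot: [3.141, -0.0, 0.724]
wrist_force: [-3.6, -0.9, 2.4]
finger_gap: 0.5
finger_force: 1.5
pos [511.1  29.6 102.9] yaw 0.724 j6 0.8325986446145943 F [-3.6 -0.9  2.4]
q 13.746733806233175 38.274941291391
```

```bash
python3 -m creep '0.04 -0.01 0.001 0 0 0.01;0 0 0 0 0 0'
python3 -m creep '0.04 -0.01 0.001 0 0 0.01;0 0 0 0 0 0'; python3 q.py
```

```text
clock: 25.25
eef_pos: [511.6, 30.5, 102.7]
eef_rot: [-3.141, 0.002, 0.691]
wrist_force: [-7.9, -4.0, 4.2]
finger_gap: 0.5
finger_force: 4.7
clock: 25.5
eef_pos: [511.7, 31.0, 102.6]
eef_rot: [-3.141, 0.005, 0.659]
wrist_force: [-15.5, -13.0, 9.8]
finger_gap: 0.6
finger_force: 10.1
pos [511.7  31.  102.6] yaw 0.659 j6 0.9033141577120243 F [-15.5 -13.    9.8]
q 14.888782236895722 38.105959838559016
```

Reaction jumped from 4 to 22 N with no more movement: that is the stop. Back off, lift and look.

```bash
python3 -m creep '-0.2 0 0 0 0 0;-0.2 0 0 0 0 0;0 0 -0.8 0 0 0;0 0 -0.8 0 0 0;0 0 -0.8 0 0 0;0 0 -0.8 0 0 0;-0.5 -0.7 0 0 0 0;-0.5 -0.7 0 0 0 0;-0.5 -0.7 0 0 0 0;-0.5 -0.7 0 0 0 0;-0.5 -0.7 0 0 0 0;-0.5 -0.7 0 0 0 0;0 0 0 0 0 0'
python3 - <<'E'
from cell import manip
import cv2,numpy as np
c=manip.camera("scene");np.savez("pics/scene3.npz",**c);a=cv2.resize(c["color"][155:265,220:330,::-1],(400,400),interpolation=cv2.INTER_CUBIC)
c=manip.camera("top");np.savez("pics/top3.npz",**c);b=cv2.resize(c["color"][115:225,195:305,::-1],(400,400),interpolation=cv2.INTER_CUBIC)
cv2.imwrite("pics/s3.png",np.hstack([a,b]))
E
```

```text
clock: 27.12
eef_pos: [301.8, 82.4, 230.9]
eef_rot: [3.141, -0.002, 0.66]
wrist_force: [1.1, 0.5, 0.2]
finger_gap: 0.3
finger_force: 0.0
```

View pics/s3.png

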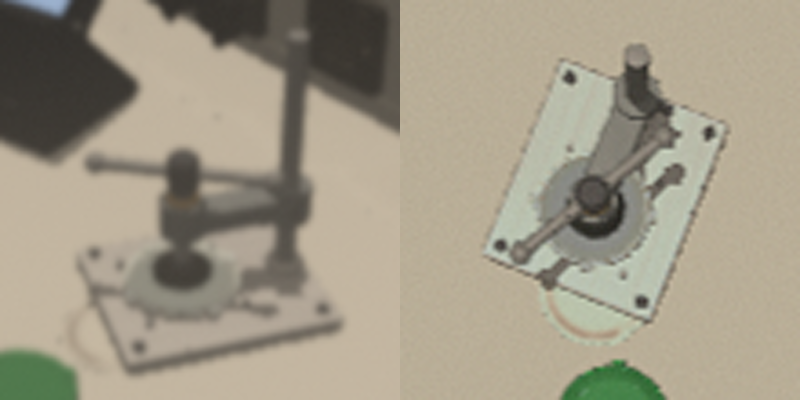

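The bar now runs from top-crop (519,252) to (663,133), and the hub sits low on the boss. The shipper and plate have not moved. I'll check the angle and height by triangulation.

Run:
```python
from h import *
s=np.load("pics/scene3.npz");t=np.load("pics/top3.npz")
cr=lambda p,o:(o[0]+(p[0]+.5)/3.636-.5,o[1]+(p[1]+.5)/3.636-.5)
x,e=tri([s,t],[cr((96,162),(220,155)),cr((119,252),(195,115))]);print("near",x,e)
f=atz(t,cr((263,133),(195,115)),111.7);n=atz(t,cr((119,252),(195,115)),111.7);d=n-f
a=np.arctan2(d[1],d[0]);print(n,f,"ang",a,"theta",1.22-a+4*np.pi-np.pi, 1.22-a+4*np.pi)
h,e=tri([s,t],[cr((184,154),(220,155)),cr((193,192),(195,115))]);print("hubtop",h,e)
```

```text
near [508.46192545  59.09931707 111.37118706] [np.float64(1.039770023036876), np.float64(1.0397700230368816)]
[507.59004741  59.67754626 111.7       ] [588.76225024 -36.28838161 111.7       ] ang 2.2728726563187442 theta 8.371905304450635 11.513497958040428
hubtop [547.03166905   9.68096193 126.56039555] [np.float64(0.6110786030354488), np.float64(0.6110786030353506)]
```

The joint reads 11.51 and the bar is at z 111.4, so the screw is at its stop (11.5 and 111.7). The robot is clear, so I'm handing in.

```bash
python3 -c "
from cell import manip
print(manip.sign_off())"
```

```text
the job is handed in; nothing more can be done
None
```

The press is clamped at its stop: the handle measures about 11.5 rad and the bar about 111 mm above the bench. The lid itself I judged only from that. The handle is released, the arm is clear, and the job was handed in at about 27 s.

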